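# Close the biscuit tester and start it

## Robot

A 6-joint arm with a two-finger parallel gripper is mounted at the origin on the work surface. World frame = base frame: x ahead of the robot, y to its left, z up, the work surface at z = 0. Lengths are in m, angles in degrees, forces in N, time in s.
With the tool pointing down it reaches from about 0.35 to 0.875 m from the base axis. Payload 4.2 kg.
Tool frame: the origin (TCP) lies at the centre of the arm's flange, where the gripper is bolted on; the fingertips stand 182 mm ahead of it and the grasp point (between the pads) lies 164 mm ahead of it (r.nose_length is the distance from the TCP to the fingertips, in m); z points along the fingers, y is the line along which they close (so a half turn about z gives the same grasp; the last joint's range is limited). The gripper opens to 87 mm and grips with 3 to 60 N. Pads are 19 mm wide; open, the fingers measure 117 mm over their backs; the gripper's body (75 mm by 190 mm) begins 51 mm behind the grasp point.
Start: joints at [-50.386, 22.042, 0.453, 0, -68.411, -14.817], TCP at [0.262, -0.567, 0.405] pointing down, gripper open.
Joint ranges: [-179.83, 179.83], [-69.29, 118.12], [-61.27, 80.66], [-181.25, 117.63], [-171.15, -9.14], [-177.46, 177.46]. Speed limits (degrees/s): [159.86, 159.86, 180, 180, 180, 180].

## Interface

Orientations are given as a 3x3 rotation matrix whose columns are the frame's x, y, z axes.
In Python, from station import r, vision gives the robot as it stands. The module is installed in compiled form; this text tells all that it offers.
- The arm moves only by the shell command python3 -m creep 'ROWS'. ROWS is JSON, a list of rows, each a list of 7 numbers: the opening, from -1 (shut) to 1 (fully open), then the shift along the tool's x, y, z in mm, then the turn, a rotation vector about the tool's x, y, z in degrees. A call has 1 to 8 rows; each row is the pose to reach, as a shift and turn from the pose commanded when the call began, along the tool's axes at that moment; what a row does not reach only later rows make up. A row lasts 1/12 s, in which the tool goes at most 41.7 mm and 7.16 degrees, less where a joint would pass 70% of its speed; a pose out of reach is approached as far as the arm can. A call with a gripper value outside its range is refused whole. The fingers move at their own pace and stop on an object; the grip force is fixed at half the most. Time passes only in rows, so rows that repeat a pose let the fingers close. It gives the time, the measured TCP pose, the force, the opening and the grip force at its end, in the units of the state.
- r.sense(): the state, without advancing time (a new reading comes with each control period).
- vision.capture(name): name is "side" or "top" or "wrist"; returns (picture, depth): 480x640x3 uint8, red, green, blue; 480x640 float32, m along the optical axis (not along the pixel's ray), 0 where there is no reading.
- vision.camera_model(name): a dict with "vertical_fov" (degrees; the focal length in pixels is half the picture's height over the tangent of half this angle, whatever the lens; pixels are square), "cx", "cy" (the principal point, pixels), "extrinsics" (4x4, takes a point from camera to world coordinates); the wrist camera has in their place "mount" (4x4, takes a point from camera to tool coordinates, whose origin is the TCP and whose axes are the flange's). Camera axes: x right, y down, z forward; pixel columns grow to the right and rows downward; lengths in m; the calibration is good to about 2 mm. A picture is of the moment at which its call begins: read the wrist's pose just before it. camera_model takes no time and is no camera call.
- r.finish_job(): hands the job in; it is judged then, once.
Trained networks look in the newest picture that a camera, given by its name, has taken for a name from the list of things; names that differ only in an ending like _2 or _b are one class to them, and where a whole thing is asked for, a point or a joint stands for the part that bears it (a point fixed in the world has none). Each returns a list of dicts, best first, with "conf" (0 to 1); they miss things now and then, are a little off and sometimes report something else, mostly with a low value. They report only what shows in the picture. A call takes as long as a camera call. They do not tell look-alikes from the thing itself.
- vision.find_in(camera, thing): "uv" ([column, row] in pixels, amid what is visible of it).
- vision.cut_out(camera, thing): "region" (480x640 bool, what is visible of it) and "uv" ([column, row] in pixels, amid what is visible of it).
The state is a dict: "time_s": time; "joints": joint angles; "joint_velocities": joint speeds; "effort": joint torques, N m; "tcp_pos": TCP position; "ee_rot": TCP orientation; "wrist_force": force on the tool from outside, world axes, zero at the start; "moment": the same for the moment, N m; "gripper_width": opening from 0.0 (shut) to 1.0 (fully open); "gripper_force": force on a finger pad.
Only numpy, scipy, OpenCV 4.12 (cv2) and the standard library are available. Lean on these libraries where they do the work, as an engineer would, in place of code of your own. Each camera call takes 0.05 s, during which the arm holds its last target. There are 200 camera calls.

## Task

The biscuit tester has been left open with two samples in its tray. Using only your fingertips, push the sample tray fully home, then swing the tester's door fully shut over it, and then press the start button on the separate control box all the way down and let it come back up. Do not pick anything up, do not touch the biscuits, and leave the other things on the bench where they are.

Things in the scene. Friction and masses are not known exactly. Their poses are not given: they have to be found in the camera images.
- tester: Low white benchtop tester, fixed: 260 mm deep (x), 220 wide (y), flat top 100 mm above the bench, with a 45 mm high grey console on its far part (from 180 mm behind the front). Origin: middle of the front's lower edge, at bench height; x points from the front into the machine, y to the door's hinge side, z up. Front opening: 154 mm wide, centred, 20 to 87 mm above the bench.
- sample_tray (a joint): Flat metal sample tray that slides straight in and out of the front along the tester's x: 0 = fully home, at most 0.12 m drawn out towards the robot. Stiff slide (about 1.5 N, no spring), stays where it is left. It must be home before the door is swung in.
- tray_front (a point): Middle of the outer face of the tray's upright front plate, 52 mm above the bench (moves with the tray). The plate is plain, 140 mm wide, 6 mm thick, from 22 to 82 mm above the bench; at home its outer face stands 6 mm proud of the tester's front.
- tester_door (a joint): Side-hung white door: 0 = fully shut over the front, 1.57 = straight out, at most 2.1 rad. Upright hinge at the front's +y edge. About 0.1 N m friction, no spring: stays where left. Panel reaches 180 mm from the hinge, 6 mm thick plus an 8 mm rubber seal inside, 12 to 95 mm above the bench. An upright steel bow handle, 24 mm proud, is on the outer face 160 mm from the hinge.
- door_hinge (a point): Point on the door's hinge axis (in the panel's mid-plane), 54 mm above the bench, 16 mm in front of the tester's front and 90 mm to +y of its middle. Axes are the door's: -y runs along the panel to its free edge, -x points out of the outer face (the one to push on to shut it); door shut, they match the tester's.
- door_push (a point): A point on the door's outer face, 110 mm from the hinge axis, 54 mm above the bench: clear of the handle and a good place to push. Same axes as door_hinge.
- control_box: Plain grey control box, fixed to the bench, 80 x 80 mm and 40 mm high, to the right or the left of the tester. Origin: centre of its underside, z up. The start button sits in the middle of its top.
- start_button (a joint): The round black spring push button on the control box: 0 = up, 0.006 m = fully down (about 5 N); springs back when let go. Counts as pressed beyond 0.0045.
- start_button_top (a point): Centre of the button's top, 58 mm above the bench when up; the button is 36 mm across, is pressed straight down and stands in a 52 mm dark steel collar whose top is 6 mm below the button's.
- biscuit0: A round biscuit, 54 mm across, 11 mm thick, lying loose on the tray's floor (28 mm above the bench) on the +y side. Origin: centre of its underside. Not to be touched; it rides in with the tray.
- biscuit1: A second, equal biscuit on the -y side of the tray.
- tub: Bystander: closed white tub, 80 mm across, 70 mm high, on the other side of the tester than the control box. Origin: centre of underside.
- jar: Bystander: small sample jar, 50 mm across, 75 mm high, standing just to the -y side of the drawn-out tray. Origin: centre of underside.
- tape: Bystander: roll of clear tape, 64 mm across, 20 mm high, lying on top of the tester. Origin: centre of underside.
- weight: Bystander: steel calibration weight with a knob, 44 mm across, 58 mm high, on the left towards the robot. Origin: centre of underside.
- marker: Bystander: marker pen, 130 x 14 x 14 mm, lying on the right towards the robot. Origin: middle of its underside, x along it.
Not all that is in view belongs to the job. Leave any red look-alike of the control_box alone. What is shaped like the biscuit1 but blue is not meant.

How it is judged (in metres and radians):
On the way, in this order (a step that is already met when the one before it is completed fails the run):
1. the sample tray is pushed fully home while the door is still open (value of joint sample_tray below 0.005 m and value of joint tester_door above 0.8 rad), for 0.1 s.
2. the door is swung fully shut (value of joint sample_tray below 0.005 m and value of joint tester_door below 0.05 rad), for 0.1 s.
3. the start button is pressed down with tray and door shut (all of step 2 and value of joint start_button above 0.0045 m), for 0.05 s.
At the end, for the whole second after the job is handed in: The tray is home within 5 mm, the door shut within 0.05 rad, the button back up within 1.5 mm, both biscuits lying flat and at rest on the tray inside the tester, and every bystander upright (as it was) and within 25 mm of where it stood (all of step 2 and value of joint start_button below 0.0015 m and x of each of biscuit0, biscuit1 in the frame of tester above 0.01 m and z of each of biscuit0, biscuit1 in the frame of tester below 0.036 m and angle between each of biscuit0, biscuit1, tub, jar, tape, weight, marker's own z axis and vertical below 0.2 rad and linear speed of each of biscuit0, biscuit1 below 0.02 m/s and distance of each of tub, jar, tape, weight, marker from where it was at the start of the episode below 0.025 m); the robot touches nothing.
It fails at once if the start button is pressed before the tray is home and the door shut (value of joint start_button above 0.0035 m and (value of joint sample_tray above 0.012 m or value of joint tester_door above 0.1 rad)).
It fails at once if the door is swung in while the tray is still out (value of joint tester_door below 1.2 rad and value of joint sample_tray above 0.02 m).
It fails at once if a biscuit is touched, lifted or tipped out of the tray (contact force between the fingers and biscuit0 above 0.5 N or height (world z) of any of biscuit0, biscuit1 above 0.042 m or contact force between the fingers and biscuit1 above 0.5 N).
It fails at once if a bystander is lifted (height (world z) of any of tub, jar, weight, marker above 0.02 m or height (world z) of tape above 0.12 m).
It fails at once if a bystander is pushed away or knocked over (distance of any of tub, jar, tape, weight, marker from where it was at the start of the episode above 0.035 m or angle between any of tub, jar, tape, weight, marker's own z axis and vertical above 0.5 rad).
It also fails if it takes over 64 s, if anything falls off the work surface, if the arm or the gripper's body presses on something with over 40 N, if the wrist force passes 120 N, or if a joint passes its speed limit or range.

## Working session

There is one attempt and no reset: what is moved stays moved. The work goes in short steps, Python scripts to look and compute and a shell command to move; the robot and the scene stay as the last step left them, time stands still between calls to the robot, and variables do not carry over. Pictures are saved under pics/ and viewed, at most 10 in all, crops included, and the job is handed in when it is done.

```bash
mkdir -p pics; cat > h.py <<'E'
import numpy as np, cv2
from station import r, vision
def cap(n):
    s=r.sense(); p,d=vision.capture(n); return s,p,d
def pts(n,d,s=None):
    m=vision.camera_model(n); f=240/np.tan(np.radians(m["vertical_fov"]/2))
    v,u=np.mgrid[0:480,0:640]
    P=np.stack([(u-m["cx"])/f*d,(v-m["cy"])/f*d,d],-1)
    if n=="wrist":
        T=np.eye(4);T[:3,:3]=s["ee_rot"];T[:3,3]=s["tcp_pos"];T=T@np.array(m["mount"])
    else: T=np.array(m["extrinsics"])
    W=P@T[:3,:3].T+T[:3,3]; W[d==0]=np.nan; return W
def save(p,f): cv2.imwrite("pics/"+f,p[:,:,::-1])
E
python3 - <<'E'
from h import *
for n in("top","side"):
    s,p,d=cap(n); save(p,n+"0.png"); W=pts(n,d); np.save(n+"0.npy",W)
    print(n)
    for t in "tester sample_tray tester_door control_box start_button biscuit0 tub jar tape weight marker".split():
        for q in vision.cut_out(n,t)[:3]:
            if q["conf"]<.3: continue
            g=W[q["region"]]; g=g[~np.isnan(g[:,0])]
            print(t,round(q["conf"],2),np.round(q["uv"]),np.round(np.median(g,0),3) if len(g) else None,np.round(np.percentile(g,2,axis=0),3),np.round(np.percentile(g,98,axis=0),3))
s=r.sense();print(s["time_s"],s["ee_rot"],s["tcp_pos"])
E
```

```text
top
tester 0.73 [357. 156.] [ 0.706 -0.052  0.1  ] [ 0.472 -0.167  0.023] [0.85  0.052 0.148]
tester 0.73 [162. 219.] [0.579 0.381 0.062] [0.564 0.366 0.054] [0.594 0.398 0.068]
tester 0.33 [492. 224.] [ 0.556 -0.354  0.068] [ 0.522 -0.393  0.011] [ 0.591 -0.324  0.075]
sample_tray 0.93 [370. 226.] [ 0.556 -0.084  0.029] [ 0.523 -0.148  0.022] [ 0.618 -0.018  0.085]
sample_tray 0.54 [162. 218.] [0.579 0.381 0.062] [0.564 0.366 0.055] [0.595 0.396 0.068]
tester_door 0.67 [324. 260.] [0.481 0.021 0.094] [ 0.403  0.003 -0.003] [0.579 0.051 0.1  ]
tester_door 0.59 [162. 220.] [0.58  0.38  0.061] [0.564 0.364 0.049] [0.597 0.398 0.068]
tester_door 0.46 [381. 217.] [ 0.58  -0.114  0.038] [ 0.557 -0.139  0.027] [ 0.606 -0.09   0.045]
control_box 0.93 [228. 217.] [0.586 0.228 0.041] [0.547 0.189 0.008] [0.629 0.274 0.065]
control_box 0.57 [164. 218.] [0.578 0.374 0.041] [0.541 0.342 0.01 ] [0.618 0.419 0.065]
start_button 0.57 [228. 213.] [0.589 0.232 0.061] [0.573 0.216 0.049] [0.604 0.25  0.068]
start_button 0.54 [160. 220.] [0.578 0.382 0.061] [0.563 0.366 0.05 ] [0.595 0.401 0.068]
biscu
[... 2208 characters left out ...]
0.028 0.067] [0.402 0.008 0.017] [0.578 0.06  0.097]
tape 0.92 [239. 197.] [ 0.734 -0.068  0.118] [ 0.704 -0.102  0.103] [ 0.761 -0.045  0.123]
tape 0.37 [415. 199.] [ 0.349 -0.253  0.013] [ 0.29  -0.263  0.002] [ 0.413 -0.248  0.018]
weight 0.63 [358. 426.] [0.378 0.342 0.038] [0.359 0.32  0.004] [0.399 0.355 0.061]
marker 0.73 [415. 197.] [ 0.35  -0.253  0.013] [ 0.289 -0.263  0.004] [ 0.411 -0.248  0.018]
marker 0.39 [321. 217.] [ 0.557 -0.097  0.03 ] [ 0.522 -0.15   0.026] [ 0.622 -0.021  0.085]
1.2 [[-9.07805907e-01 -4.19390551e-01  1.80892137e-05]
 [-4.19390551e-01  9.07805907e-01  2.68227951e-05]
 [-2.76707218e-05  1.67634465e-05 -9.99999999e-01]] [ 0.26214387 -0.56734023  0.40473735]
```

```bash
ls pics
```

```text
side0.png
top0.png
```

View pics/top0.png

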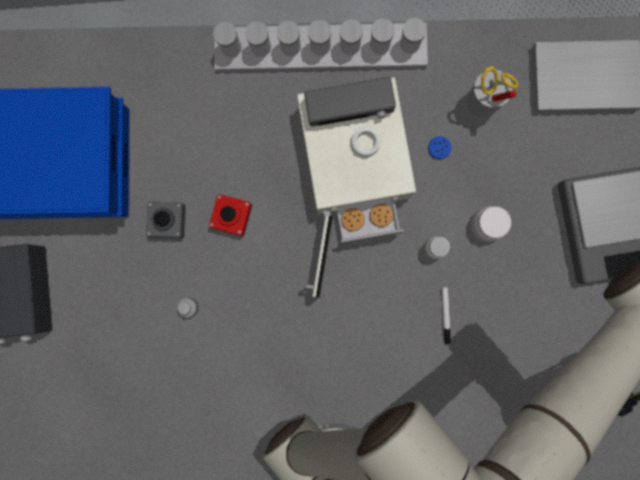

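View pics/side0.png

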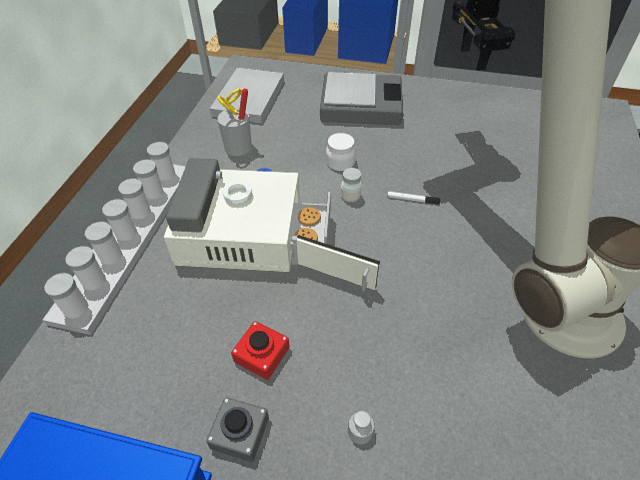

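```bash
python3 - <<'E'
from h import *
W=np.load("top0.npy").reshape(-1,3); S=np.load("side0.npy").reshape(-1,3)
for n,W in(("top",W),("side",S)):
    W=W[~np.isnan(W[:,0])]
    def rect(m,l):
        q=W[m][:,:2].astype(np.float32); b=cv2.minAreaRect(q); print(n,l,len(q),np.round(b[0],4),np.round(b[1],4),round(b[2],2)); print(np.round(cv2.boxPoints(b),3).tolist())
    x,y,z=W.T
    rect((x>.6)&(x<.9)&(abs(y+.05)<.2)&(abs(z-.1)<.006),"top100")
    rect((x>.6)&(x<.95)&(abs(y+.05)<.2)&(abs(z-.145)<.006),"console")
    m=(x>.38)&(x<.59)&(y>-.005)&(y<.09)&(z>.08)&(z<.1);rect(m,"door")
    m2=(x>.5)&(x<.56)&(y>-.17)&(y<-.002)&(z>.06)&(z<.09);rect(m2,"plate")
    c,s_=np.polyfit(y[m2],x[m2],1);print("plate x=%.4f*y+%.4f"%(c,s_), np.percentile(x[m2]-c*y[m2]-s_,[2,98]))
    m3=(abs(x-.588)<.03)&(abs(y-.234)<.03)&(z>.055);print("button",W[m3].mean(0),m3.sum())
E
```

```text
top top100 7815 [ 0.7356 -0.0572] [0.2609 0.2203] 8.98
[[0.5899999737739563, 0.03099999949336052], [0.6240000128746033, -0.1860000044107437], [0.8820000290870667, -0.1459999978542328], [0.847000002861023, 0.07199999690055847]]
top console 2765 [ 0.8181 -0.0436] [0.0728 0.1894] 9.16
[[0.7670000195503235, 0.04399999976158142], [0.796999990940094, -0.14300000667572021], [0.8690000176429749, -0.13099999725818634], [0.8389999866485596, 0.0560000017285347]]
top door 564 [0.495  0.0292] [0.0336 0.189 ] 79.66
[[0.39899998903274536, 0.029999999329447746], [0.5849999785423279, -0.004000000189989805], [0.5910000205039978, 0.028999999165534973], [0.4050000011920929, 0.06300000101327896]]
top plate 205 [ 0.5324 -0.0892] [0.0062 0.1391] 9.04
[[0.5180000066757202, -0.020999999716877937], [0.5400000214576721, -0.15800000727176666], [0.5460000038146973, -0.15700000524520874], [0.5249999761581421, -0.019999999552965164]]
plate x=-0.1581*y+0.5179 [-0.00261813  0.00342637]
button [0.58839329 0.23206346 0.06094383] 228
side top100 5777 [ 0.7348 -0.0556] [0.2592 0.2253] 8.85
[[0.5889999866485596, 0.035999
[... 233 characters left out ...]
839067459], [0.796999990940094, -0.14100000262260437], [0.8679999709129333, -0.1289999932050705], [0.8370000123977661, 0.05900000035762787]]
side door 925 [0.4948 0.0292] [0.0367 0.1913] 81.15
[[0.39800000190734863, 0.026000000536441803], [0.5870000123977661, -0.004000000189989805], [0.5920000076293945, 0.032999999821186066], [0.40299999713897705, 0.06199999898672104]]
side plate 163 [ 0.532  -0.0864] [0.0061 0.1397] 8.98
[[0.5180000066757202, -0.017999999225139618], [0.5400000214576721, -0.15600000321865082], [0.5460000038146973, -0.1550000011920929], [0.5239999890327454, -0.017000000923871994]]
plate x=-0.1541*y+0.5182 [-0.00263198  0.00318033]
button [0.58761271 0.23584253 0.06169153] 293
```

The top view shows the tester at about (357,150), rotated 9°. The tray is drawn out at (370,226) and the door is open at (322,255), roughly 1.9 rad. The grey control box at (164,218) is the real one. The red box at (230,215) is the look-alike. The side view agrees: grey box at (237,428), red box at (262,350), handle at (370,272).

```bash
cat >> h.py <<'E'
a=np.radians(9.0); R=np.array([[np.cos(a),-np.sin(a),0],[np.sin(a),np.cos(a),0],[0,0,1]]); O=np.array([.6066,-.0770,0])
def tip():
    s=r.sense(); return s,np.array(s["tcp_pos"])+np.array(s["ee_rot"])[:,2]*r.nose_length
def need(*targets):  # tip targets in tester frame (mm) -> tool shift mm
    s,t=tip(); E=np.array(s["ee_rot"])
    print("t",s["time_s"],"tip tester",np.round(R.T@(t-O)*1e3,1),"world",np.round(t,4),"F(tester)",np.round(R.T@s["wrist_force"],2),"w",s["gripper_width"])
    Y=R@[0,1,0]; print("turn z", round(np.degrees(np.arctan2(E[:,0]@Y*-1,E[:,1]@Y))*-1,2), "tiltz",np.round(E[:,2],4))
    for g in targets: print(g,"->",np.round(E.T@(O+R@(np.array(g)/1e3)-t)*1e3,1))
E
python3 -m creep '[[-1,-200,165,0,0,0,7],[-1,-200,165,0,0,0,14],[-1,-200,165,0,0,0,16],[-1,-200,165,0,0,0,16],[-1,-200,165,0,0,0,16],[-1,-200,165,0,0,0,16],[-1,-200,165,0,0,0,16],[-1,-200,165,0,0,0,16]]'
python3 -c "
from h import *
need((-125,0,223),(-125,0,58))"
```

```text
time_s: 1.87
tcp_pos: [0.3755, -0.3312, 0.4054]
ee_rot: [[-0.987, -0.158, 0.001], [-0.158, 0.987, -0.0], [-0.001, -0.0, -1.0]]
wrist_force: [-0.1, -1.1, 0.7]
gripper_width: 0.477
gripper_force: 0.0
t 1.8667 tip tester [-267.8 -215.   223.2] world [ 0.3757 -0.3313  0.2232] F(tester) [-0.31 -1.11  0.75] w 0.477441832236655
turn z -0.07 tiltz [ 1.3e-03 -3.0e-04 -1.0e+00]
(-125, 0, 223) -> [-143.1  214.8    0.3]
(-125, 0, 58) -> [-142.9  214.9  165.3]
```

```bash

python3 -m creep '[[-1,-143,215,0,0,0,0],[-1,-143,215,0,0,0,0],[-1,-143,215,0,0,0,0],[-1,-143,215,0,0,0,0],[-1,-143,215,0,0,0,0],[-1,-143,215,0,0,0,0],[-1,-143,215,0,0,0,0],[-1,-143,215,0,0,0,0]]'
python3 -c "
from h import *
need((-125,0,58))
s,p,d=cap('wrist'); save(p,'w1.png'); s,p,d=cap('top'); save(p,'t1.png')"
```

```text
time_s: 2.53
tcp_pos: [0.4841, -0.0979, 0.4047]
ee_rot: [[-0.988, -0.156, 0.0], [-0.156, 0.988, -0.0], [-0.0, -0.0, -1.0]]
wrist_force: [0.1, -0.2, -0.2]
gripper_width: 0.009
gripper_force: 0.0
t 2.5333 tip tester [-124.2   -1.5  222.5] world [ 0.4842 -0.0979  0.2225] F(tester) [ 0.02 -0.21 -0.19] w 0.008737207276617212
turn z 0.01 tiltz [ 2.e-04 -1.e-04 -1.e+00]
(-125, 0, 58) -> [  0.8   1.5 164.5]
```

View pics/w1.png

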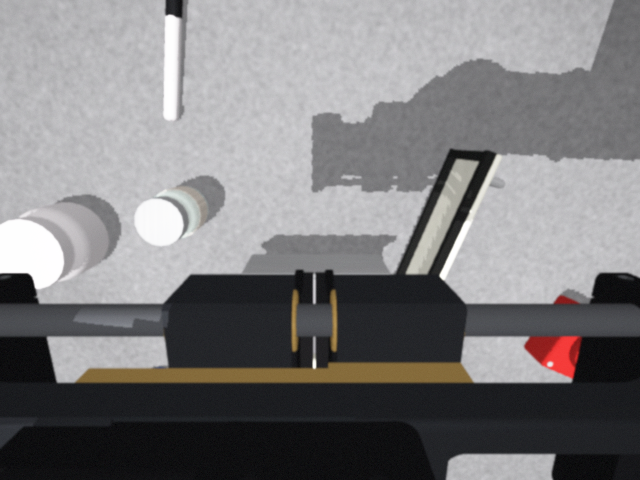

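The wrist view shows closed fingers at (315,320). The tray plate is just below them, the jar (165,220) and door (450,210) are well to the sides, so the descent is clear.

```bash

python3 -m creep '[[-1,0,1,40,0,0,0],[-1,0,1,80,0,0,0],[-1,0,1,120,0,0,0],[-1,0,1,145,0,0,0],[-1,0,1,160,0,0,0],[-1,0,1,164,0,0,0],[-1,0,1,164,0,0,0]]'
python3 -m creep '[[-1,-10,0,0,0,0,0],[-1,-20,0,0,0,0,0],[-1,-30,0,0,0,0,0],[-1,-38,0,0,0,0,0],[-1,-44,0,0,0,0,0],[-1,-50,0,0,0,0,0],[-1,-56,0,0,0,0,0],[-1,-60,0,0,0,0,0]]'
python3 -c "
from h import *
need((-17,0,58))"
```

```text
time_s: 3.22
tcp_pos: [0.4823, -0.0998, 0.2399]
ee_rot: [[-0.989, -0.151, -0.003], [-0.151, 0.989, -0.001], [0.003, -0.0, -1.0]]
wrist_force: [0.3, 0.9, -0.3]
gripper_width: 0.002
gripper_force: 0.0
time_s: 3.88
tcp_pos: [0.5426, -0.089, 0.2407]
ee_rot: [[-0.988, -0.153, -0.0], [-0.153, 0.988, 0.0], [0.0, 0.0, -1.0]]
wrist_force: [-1.4, 0.2, 1.2]
gripper_width: 0.007
gripper_force: 0.8
t 3.8833 tip tester [-65.1  -1.8  58.5] world [ 0.5426 -0.089   0.0585] F(tester) [-1.31  0.41  1.23] w 0.0074516506309472335
turn z 0.19 tiltz [-1.e-04  0.e+00 -1.e+00]
(-17, 0, 58) -> [-48.1   2.    0.5]
```

```bash

python3 -m creep '[[-1,-5,0.5,0,0,0,0],[-1,-10,1,0,0,0,0],[-1,-15,1,0,0,0,0],[-1,-20,2,0,0,0,0],[-1,-25,2,0,0,0,0],[-1,-30,2,0,0,0,0],[-1,-35,2,0,0,0,0],[-1,-39,2,0,0,0,0]]'
python3 -m creep '[[-1,-2,0,0,0,0,0],[-1,-4,0,0,0,0,0],[-1,-6,0,0,0,0,0],[-1,-8,0,0,0,0,0],[-1,-9,0,0,0,0,0],[-1,-9,0,0,0,0,0]]'
python3 -c "
from h import *
need((-17,0,58))"
```

```text
time_s: 4.55
tcp_pos: [0.5808, -0.081, 0.2406]
ee_rot: [[-0.988, -0.153, -0.0], [-0.153, 0.988, 0.0], [0.0, 0.0, -1.0]]
wrist_force: [-0.8, -0.2, -0.4]
gripper_width: 0.005
gripper_force: 0.8
time_s: 5.05
tcp_pos: [0.5895, -0.0798, 0.2408]
ee_rot: [[-0.988, -0.153, 0.001], [-0.153, 0.988, 0.0], [-0.001, -0.0, -1.0]]
wrist_force: [-1.0, 0.1, -0.9]
gripper_width: 0.012
gripper_force: 0.5
t 5.05 tip tester [-17.3  -0.1  58.6] world [ 0.5895 -0.0798  0.0586] F(tester) [-0.96  0.27 -0.92] w 0.011683521738710307
turn z 0.2 tiltz [ 5.e-04  1.e-04 -1.e+00]
(-17, 0, 58) -> [-0.3  0.1  0.6]
```

Not at the stop yet, so I'll keep creeping until the force rises.

```bash

python3 -m creep '[[-1,-1,0,0,0,0,0],[-1,-2,0,0,0,0,0],[-1,-3,0,0,0,0,0],[-1,-3,0,0,0,0,0]]'
python3 -m creep '[[-1,-1,0,0,0,0,0],[-1,-2,0,0,0,0,0],[-1,-3,0,0,0,0,0],[-1,-3,0,0,0,0,0]]'
python3 -c "
from h import *
need((-17,0,58))
m=vision.camera_model('top')
s,p,d=cap('top');W=pts('top',d)
x=(W.reshape(-1,3)-O)@R*1e3
q=x[(abs(x[:,1])<90)&(x[:,0]>-60)&(x[:,0]<-2)&(x[:,2]>40)&(x[:,2]<84)];print(len(q),np.percentile(q,[2,50,98],axis=0) if len(q) else 0)"
```

```text
time_s: 5.38
tcp_pos: [0.5908, -0.0797, 0.2408]
ee_rot: [[-0.988, -0.153, -0.005], [-0.153, 0.988, -0.0], [0.005, 0.0, -1.0]]
wrist_force: [-7.4, 0.3, 3.7]
gripper_width: 0.01
gripper_force: 3.4
time_s: 5.72
tcp_pos: [0.5919, -0.0796, 0.2407]
ee_rot: [[-0.988, -0.152, -0.012], [-0.152, 0.988, -0.001], [0.012, 0.001, -1.0]]
wrist_force: [-12.5, -1.0, 8.6]
gripper_width: 0.004
gripper_force: 6.2
t 5.7167 tip tester [-17.1  -0.1  58.5] world [ 0.5898 -0.0798  0.0585] F(tester) [-12.47   1.01   8.6 ] w 0.0036125754752142545
turn z 0.25 tiltz [-0.0119 -0.001  -0.9999]
(-17, 0, 58) -> [-0.1  0.1  0.5]
0 0
```

The tray is home: it stopped hard at -17 mm with 12 N. Next I back off, lift and measure the door.

```bash

python3 -m creep '[[-1,15,0,0,0,0,0],[-1,40,0,0,0,0,0],[-1,50,0,-25,0,0,0],[-1,50,0,-60,0,0,0],[-1,50,0,-75,0,0,0],[-1,50,0,-75,0,0,0]]'
python3 - <<'E'
from h import *
for n in("side","top"):
    s,p,d=cap(n);x=(pts(n,d).reshape(-1,3)-O)@R*1e3
    q=x[(x[:,0]>-200)&(x[:,0]<-30)&(x[:,1]>75)&(x[:,1]<200)&(x[:,2]>70)&(x[:,2]<98)]
    v=q[:,:2]-[-16,90]; ang=np.degrees(np.arctan2(-v[:,0],-v[:,1])); rr=np.hypot(*v.T); k=(rr>60)&(rr<140)
    print(n,k.sum(),"theta",np.percentile(ang[k],[5,50,95]),"reach",np.percentile(rr,98))
save(p,"t2.png")
th=np.radians(109)
G=[tuple(np.round([-16-110*np.sin(t)-d*np.cos(t),90-110*np.cos(t)+d*np.sin(t),z],1)) for t,d,z in((th,45,130),(th,45,56))]
need(*G)
E
```

```text
time_s: 6.27
tcp_pos: [0.5475, -0.0866, 0.3212]
ee_rot: [[-0.988, -0.154, 0.013], [-0.154, 0.988, 0.0], [-0.013, -0.002, -1.0]]
wrist_force: [0.7, 0.2, 0.8]
gripper_width: 0.005
gripper_force: 0.0
side 491 theta [104.00417313 110.73552511 112.85944125] reach 177.2329044749022
top 188 theta [101.38566865 106.37623599 110.1227488 ] reach 153.05150559447424
t 6.3667 tip tester [-6.050e+01  1.000e-01  1.346e+02] world [ 0.5468 -0.0864  0.1346] F(tester) [-0.12  0.24 -0.75] w 0.0059167433331184915
turn z 0.21 tiltz [ 4.e-03  6.e-04 -1.e+00]
(np.float64(-105.4), np.float64(168.4), np.float64(130.0)) -> [ 45.5 168.2   4.4]
(np.float64(-105.4), np.float64(168.4), np.float64(56.0)) -> [ 45.8 168.2  78.4]
```

View pics/t2.png

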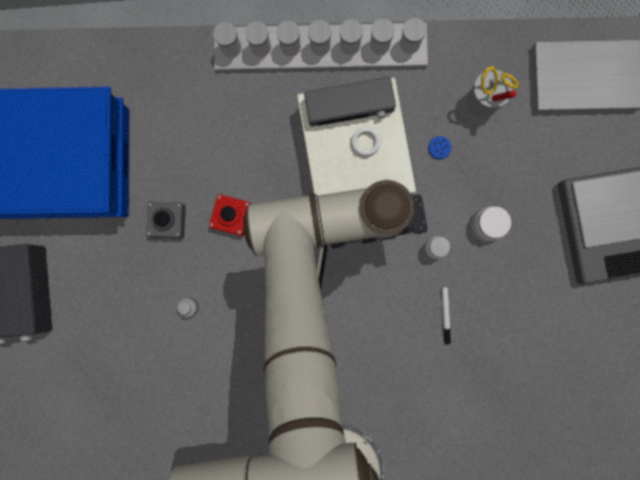

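The arm covers the tester (wrist at (387,207)). The bystanders are unmoved and the door is still open at about 108°. Next I go over to the door's outer side.

```bash

python3 -m creep '[[-1,10,40,0,0,0,0],[-1,20,80,0,0,0,0],[-1,30,120,0,0,0,0],[-1,45,155,0,0,0,0],[-1,45,170,0,0,0,0],[-1,45,170,30,0,0,0],[-1,45,170,65,0,0,0],[-1,45,170,78,0,0,0]]'
python3 - <<'E'
from h import *
s,p,d=cap('side'); save(p,"s3.png")
need(*[tuple(np.round([-16-110*np.sin(t)-d*np.cos(t),90-110*np.cos(t)+d*np.sin(t),56],1)) for t,d in[(np.radians(k),18) for k in(109,100,90,80,70,60,50,40,30,20,10,0)]])
E
```

```text
time_s: 7.03
tcp_pos: [0.4734, 0.0745, 0.2334]
ee_rot: [[-0.988, -0.153, -0.007], [-0.153, 0.988, -0.002], [0.007, -0.001, -1.0]]
wrist_force: [-0.3, 0.3, -0.5]
gripper_width: 0.005
gripper_force: 0.0
t 7.0833 tip tester [-110.   169.6   49.9] world [0.4715 0.0733 0.0499] F(tester) [ 0.06  0.02 -1.54] w 0.005199470713392927
turn z 0.24 tiltz [-0.0099 -0.004  -0.9999]
(np.float64(-114.1), np.float64(142.8), np.float64(56.0)) -> [  4.1 -26.9  -6. ]
(np.float64(-121.2), np.float64(126.8), np.float64(56.0)) -> [ 11.1 -42.9  -5.8]
(np.float64(-126.0), np.float64(108.0), np.float64(56.0)) -> [ 15.8 -61.7  -5.7]
(np.float64(-127.5), np.float64(88.6), np.float64(56.0)) -> [ 17.3 -81.1  -5.7]
(np.float64(-125.5), np.float64(69.3), np.float64(56.0)) -> [  15.2 -100.4   -5.7]
(np.float64(-120.3), np.float64(50.6), np.float64(56.0)) -> [   9.9 -119.1   -5.7]
(np.float64(-111.8), np.float64(33.1), np.float64(56.0)) -> [   1.3 -136.6   -5.7]
(np.float64(-100.5), np.float64(17.3), np.float64(56.0)) -> [ -10.  -152.3   -5.8]
(np.float64(-86.6), np.float64(3.7), np.float64(56.0)) -> [ -24.  -165.8   -5.9]
(np.float64(-70.5), np.float64(-7.2), np.float64(56.0)) -> [ -40.1 -176.7   -6. ]
(np.float64(-52.8), np.float64(-15.2), np.float64(56.0)) -> [ -57.9 -184.6   -6.2]
(np.float64(-34.0), np.float64(-20.0), np.float64(56.0)) -> [ -76.7 -189.3   -6.4]
```

View pics/s3.png

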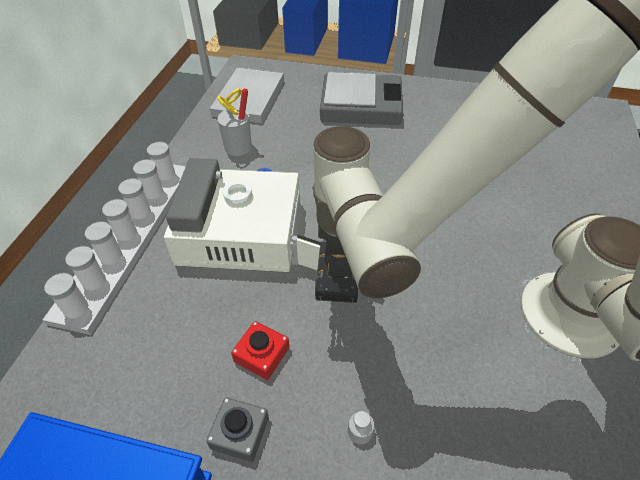

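The gripper stands at (338,265) on the door's outer side, well clear of the weight (361,428) and the red box (260,350). Now I swing the door.

```bash

python3 -m creep '[[-1,2,-13,-4,0,0,0],[-1,4,-26,-5,0,0,0],[-1,8,-35,-5,0,0,0],[-1,11,-43,-5,0,0,0],[-1,14,-52,-5,0,0,0],[-1,16,-62,-5,0,0,0],[-1,17,-72,-5,0,0,0],[-1,17,-81,-5,0,0,0]]'
python3 - <<'E'
from h import *
need(*[tuple(np.round([-16-110*np.sin(t)-d*np.cos(t),90-110*np.cos(t)+d*np.sin(t),56],1)) for t,d in[(np.radians(k),18) for k in(70,60,50,40,30,20,10,0)]])
s,p,d=cap('side');x=(pts('side',d).reshape(-1,3)-O)@R*1e3
E
```

```text
time_s: 7.75
tcp_pos: [0.4708, -0.0091, 0.2429]
ee_rot: [[-0.988, -0.153, 0.0], [-0.153, 0.988, 0.0], [-0.0, 0.0, -1.0]]
wrist_force: [0.1, 1.8, 0.3]
gripper_width: 0.005
gripper_force: 0.7
t 7.75 tip tester [-123.5   88.4   60.7] world [ 0.4708 -0.009   0.0607] F(tester) [0.35 1.74 0.34] w 0.004928425100286372
turn z 0.21 tiltz [ 3.e-04  2.e-04 -1.e+00]
(np.float64(-125.5), np.float64(69.3), np.float64(56.0)) -> [  2.  -19.1   4.7]
(np.float64(-120.3), np.float64(50.6), np.float64(56.0)) -> [ -3.3 -37.8   4.7]
(np.float64(-111.8), np.float64(33.1), np.float64(56.0)) -> [-11.9 -55.2   4.7]
(np.float64(-100.5), np.float64(17.3), np.float64(56.0)) -> [-23.2 -71.    4.7]
(np.float64(-86.6), np.float64(3.7), np.float64(56.0)) -> [-37.2 -84.5   4.7]
(np.float64(-70.5), np.float64(-7.2), np.float64(56.0)) -> [-53.3 -95.4   4.7]
(np.float64(-52.8), np.float64(-15.2), np.float64(56.0)) -> [ -71.  -103.3    4.7]
(np.float64(-34.0), np.float64(-20.0), np.float64(56.0)) -> [ -89.9 -108.     4.7]
```

Contact at about 1.7 N, so the push is working. Continuing.

```bash

python3 -m creep '[[-1,1,-10,2,0,0,0],[-1,2,-19,3,0,0,0],[-1,0,-28,3,0,0,0],[-1,-3,-38,3,0,0,0],[-1,-7,-47,3,0,0,0],[-1,-12,-55,3,0,0,0],[-1,-17,-63,3,0,0,0],[-1,-23,-71,3,0,0,0]]'
python3 - <<'E'
from h import *
need(*[tuple(np.round([-16-110*np.sin(t)-d*np.cos(t),90-110*np.cos(t)+d*np.sin(t),58],1)) for t,d in[(np.radians(k),18) for k in(30,20,10,0)]],(-30,-20,58))
E
```

```text
time_s: 8.47
tcp_pos: [0.5049, -0.0756, 0.2396]
ee_rot: [[-0.988, -0.153, -0.001], [-0.153, 0.988, -0.0], [0.001, 0.0, -1.0]]
wrist_force: [-1.3, 0.7, 0.3]
gripper_width: 0.002
gripper_force: 0.6
t 8.4667 tip tester [-100.3   17.3   57.4] world [ 0.5048 -0.0756  0.0574] F(tester) [-1.21  0.93  0.32] w 0.0017440979088812535
turn z 0.22 tiltz [-8.e-04 -1.e-04 -1.e+00]
(np.float64(-86.6), np.float64(3.7), np.float64(58.0)) -> [-13.8 -13.5  -0.6]
(np.float64(-70.5), np.float64(-7.2), np.float64(58.0)) -> [-29.9 -24.4  -0.6]
(np.float64(-52.8), np.float64(-15.2), np.float64(58.0)) -> [-47.7 -32.3  -0.7]
(np.float64(-34.0), np.float64(-20.0), np.float64(58.0)) -> [-66.5 -37.   -0.7]
(-30, -20, 58) -> [-70.5 -37.   -0.7]
```

```bash

python3 -m creep '[[-1,-7,-7,0,0,0,0],[-1,-14,-14,0,0,0,0],[-1,-22,-19,0,0,0,0],[-1,-30,-24,0,0,0,0],[-1,-39,-28,0,0,0,0],[-1,-48,-32,0,0,0,0],[-1,-56,-35,0,0,0,0],[-1,-62,-37,0,0,0,0]]'
python3 -m creep '[[-1,-2,0,0,0,0,0],[-1,-4,0,0,0,0,0],[-1,-6,0,0,0,0,0],[-1,-8,0,0,0,0,0],[-1,-9,0,0,0,0,0],[-1,-9,0,0,0,0,0]]'
python3 -c "
from h import *
need((-30,-20,58))"
```

```text
time_s: 9.13
tcp_pos: [0.5725, -0.102, 0.2397]
ee_rot: [[-0.988, -0.153, 0.0], [-0.153, 0.988, -0.0], [-0.0, -0.0, -1.0]]
wrist_force: [-0.9, -0.0, 0.4]
gripper_width: 0.005
gripper_force: 0.4
time_s: 9.63
tcp_pos: [0.58, -0.1004, 0.2397]
ee_rot: [[-0.988, -0.153, -0.001], [-0.153, 0.988, -0.0], [0.001, 0.0, -1.0]]
wrist_force: [-1.5, -1.1, 0.5]
gripper_width: 0.008
gripper_force: 0.7
t 9.6333 tip tester [-30.1 -18.9  57.5] world [ 0.5799 -0.1004  0.0575] F(tester) [-1.64 -0.82  0.54] w 0.007949578142094791
turn z 0.19 tiltz [-9.e-04 -1.e-04 -1.e+00]
(-30, -20, 58) -> [-0.1 -1.1 -0.5]
```

```bash

python3 -m creep '[[-1,-1,0,0,0,0,0],[-1,-2,0,0,0,0,0],[-1,-3,0,0,0,0,0],[-1,-4,0,0,0,0,0],[-1,-4,0,0,0,0,0]]'
python3 -m creep '[[-1,-1,0,0,0,0,0],[-1,-2,0,0,0,0,0],[-1,-2,0,0,0,0,0],[-1,-2,0,0,0,0,0]]'
python3 -c "
from h import *
need((-30,-20,58))"
```

```text
time_s: 10.05
tcp_pos: [0.5815, -0.1003, 0.2395]
ee_rot: [[-0.988, -0.152, -0.01], [-0.152, 0.988, -0.0], [0.01, 0.001, -1.0]]
wrist_force: [-10.1, -0.5, 6.1]
gripper_width: 0.007
gripper_force: 5.0
time_s: 10.38
tcp_pos: [0.5822, -0.1003, 0.2394]
ee_rot: [[-0.988, -0.152, -0.014], [-0.152, 0.988, -0.001], [0.014, 0.001, -1.0]]
wrist_force: [-13.9, -0.9, 10.6]
gripper_width: 0.003
gripper_force: 7.0
t 10.3833 tip tester [-30.3 -18.9  57.2] world [ 0.5796 -0.1004  0.0572] F(tester) [-13.86   1.31  10.61] w 0.0033815566315730126
turn z 0.27 tiltz [-1.390e-02 -7.000e-04 -9.999e-01]
(-30, -20, 58) -> [-0.3 -1.1 -0.8]
```

Door on its stop (14 N). Back off, rise, and go over the grey control box.

```bash

python3 -m creep '[[-1,15,0,0,0,0,0],[-1,45,0,0,0,0,0],[-1,50,0,-30,0,0,0],[-1,50,20,-70,0,0,0],[-1,40,60,-90,0,0,0],[-1,30,100,-90,0,0,0],[-1,20,140,-90,0,0,0],[-1,10,180,-90,0,0,0]]'
python3 -m creep '[[-1,-8,40,0,0,0,0],[-1,-16,80,0,0,0,0],[-1,-24,120,0,0,0,0],[-1,-32,160,0,0,0,0],[-1,-40,200,0,0,0,0],[-1,-45,225,0,0,0,0],[-1,-45,230,0,0,0,0],[-1,-45,230,0,0,0,0]]'
python3 - <<'E'
from h import *
s,p,d=cap("top"); save(p,"t4.png"); W=pts("top",d)
x=(W.reshape(-1,3)-O)@R*1e3
for z0 in((88,97),(30,60)):
    q=x[(x[:,0]>-60)&(x[:,0]<-3)&(x[:,1]>-100)&(x[:,1]<100)&(x[:,2]>z0[0])&(x[:,2]<z0[1])];print(z0,len(q),np.round(np.percentile(q,[2,50,98],axis=0),1).tolist() if len(q) else 0)
    if len(q): print("slope",np.degrees(np.polyfit(q[:,1],q[:,0],1)[0]))
for n in("side","wrist"):
    s,p,d=cap(n); W=pts(n,d,s); save(p,n+"4.png")
    for q in vision.cut_out(n,"start_button")[:3]:
        g=W[q["region"]];g=g[~np.isnan(g[:,0])]
        g=g[g[:,2]>np.percentile(g[:,2],98)-.008]
        print(n,round(q["conf"],2),np.round(q["uv"]),np.round(g.mean(0),4),np.round((g.max(0)+g.min(0))/2,4))
need()
t=np.array([.5785,.384,.09]);s,tp=tip();print(np.round(np.array(s["ee_rot"]).T@(t-tp)*1e3,1))
E
```

```text
time_s: 11.05
tcp_pos: [0.5485, 0.0741, 0.3314]
ee_rot: [[-0.988, -0.152, 0.005], [-0.152, 0.988, 0.002], [-0.005, 0.001, -1.0]]
wrist_force: [1.1, -0.7, 0.4]
gripper_width: 0.006
gripper_force: 0.0
time_s: 11.72
tcp_pos: [0.5574, 0.3086, 0.3294]
ee_rot: [[-0.988, -0.156, 0.001], [-0.156, 0.988, 0.001], [-0.001, 0.001, -1.0]]
wrist_force: [-0.2, 0.5, 0.1]
gripper_width: 0.011
gripper_force: 0.0
(88, 97) 472 [[-18.4, -86.2, 89.1], [-11.8, 0.8, 94.2], [-4.2, 92.7, 96.8]]
slope -0.22085790377864642
(30, 60) 127 [[-37.7, -82.7, 30.7], [-18.3, 0.6, 44.8], [-17.6, 94.4, 59.2]]
slope 1.5841976685082053
side 0.96 [236. 420.] [0.5791 0.3856 0.0621] [0.5797 0.3851 0.0614]
side 0.6 [268. 208.] [ 0.8262 -0.0405  0.1512] [0.6751 0.0978 0.3231]
wrist 0.97 [406. 268.] [0.5666 0.3786 0.0608] [0.5682 0.3796 0.0593]
wrist 0.87 [214. 258.] [0.582  0.2334 0.0622] [0.5601 0.2439 0.1393]
t 11.9667 tip tester [ 11.6 385.  147.8] world [0.5578 0.305  0.1478] F(tester) [ 0.49  1.14 -0.21] w 0.006754765678982271
turn z 0.3 tiltz [ 2.e-04  1.e-04 -1.e+00]
[-32.4  74.9  57.9]
```

View pics/t4.png

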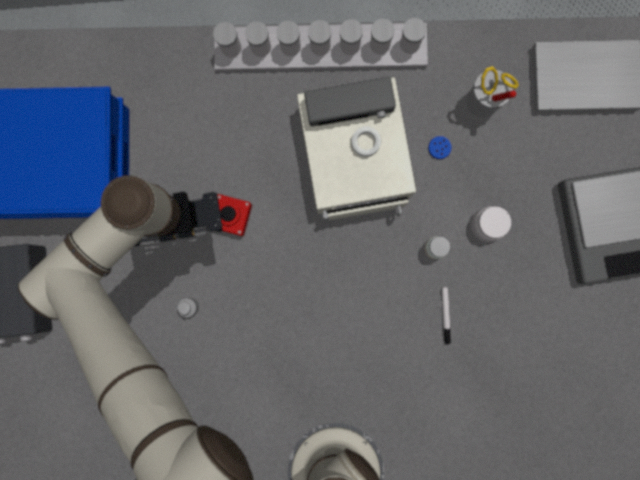

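View pics/side4.png

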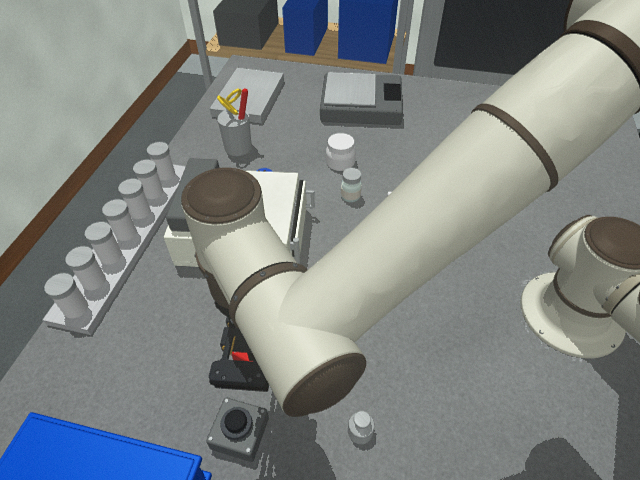

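The top view shows the door shut flush (365,210) with the tape, jar, tub, marker and weight unmoved. The side view shows the grey box's button at (236,420). The blue crate and dark box stand near the arm, so I'll check their heights first.

```bash
python3 - <<'E'
from h import *
W=np.load("top0.npy")
for l,(u0,u1,v0,v1) in dict(blue=(20,127,90,215),dark=(0,48,245,340)).items():
    g=W[v0:v1,u0:u1].reshape(-1,3); print(l,np.round(np.nanpercentile(g,[1,50,99],axis=0),3).tolist())
s,p,d=cap("side");P=pts("side",d)
for (u,v) in((330,385),(300,400),(265,280),(225,200)): print((u,v),np.round(P[v,u],3))
E
```

```text
blue [[0.587, 0.468, 0.023], [0.716, 0.545, 0.151], [0.853, 0.657, 0.158]]
dark [[0.311, 0.651, -0.002], [0.419, 0.679, 0.088], [0.522, 0.739, 0.096]]
(330, 385) [0.405 0.473 0.475]
(300, 400) [0.427 0.487 0.465]
(265, 280) [0.483 0.397 0.495]
(225, 200) [0.545 0.326 0.516]
```

The blue crate is 0.158 m high near (0.59, 0.46), so the gripper's long side would overlap it. I'll turn the gripper about 90° before descending.

```bash
python3 -c "
from h import *
print(r.sense()['joints'])"
```

```text
[ 4.32272605e+01  2.63720040e+01 -3.86144246e+00  1.50387625e-03
 -5.97495031e+01 -1.24527371e+02]
```

```bash

python3 -m creep '[[-1,0,0,0,0,0,7],[-1,0,0,0,0,0,14],[-1,0,0,0,0,0,20]]'
python3 -c "
from h import *
print(r.sense()['joints'])"
```

```text
time_s: 12.27
tcp_pos: [0.5579, 0.3053, 0.3301]
ee_rot: [[-0.98, 0.201, 0.0], [0.201, 0.98, 0.0], [-0.0, 0.0, -1.0]]
wrist_force: [0.0, 0.6, -0.2]
gripper_width: 0.006
gripper_force: 0.0
[ 4.32422923e+01  2.63818387e+01 -3.84257311e+00  1.04877661e-03
 -5.97508237e+01 -1.44856086e+02]
```

That turn moves joint 6 towards its limit, so I'll turn the other way by 110°.

```bash

python3 -m creep '[[-1,0,0,0,0,0,-7],[-1,0,0,0,0,0,-14],[-1,0,0,0,0,0,-21],[-1,0,0,0,0,0,-28],[-1,0,0,0,0,0,-35],[-1,0,0,0,0,0,-42],[-1,0,0,0,0,0,-49],[-1,0,0,0,0,0,-55]]'
python3 -m creep '[[-1,0,0,0,0,0,-7],[-1,0,0,0,0,0,-14],[-1,0,0,0,0,0,-21],[-1,0,0,0,0,0,-28],[-1,0,0,0,0,0,-35],[-1,0,0,0,0,0,-42],[-1,0,0,0,0,0,-49],[-1,0,0,0,0,0,-55]]'
python3 -c "
from h import *
print(np.round(r.sense()['joints'],1))
s,t=tip();E=np.array(s['ee_rot']);print(np.round(E,3),np.round(t,4),np.round(E.T@(np.array([.579,.384,.075])-t)*1e3,1))"
```

```text
time_s: 12.93
tcp_pos: [0.5579, 0.3053, 0.3301]
ee_rot: [[-0.719, -0.695, 0.0], [-0.695, 0.719, 0.0], [-0.0, -0.0, -1.0]]
wrist_force: [0.2, 0.5, -0.2]
gripper_width: 0.006
gripper_force: 0.0
time_s: 13.6
tcp_pos: [0.5579, 0.3053, 0.3301]
ee_rot: [[0.157, -0.988, 0.0], [-0.988, -0.157, 0.0], [-0.0, -0.0, -1.0]]
wrist_force: [0.6, 0.1, 0.3]
gripper_width: 0.007
gripper_force: 0.0
[ 43.2  26.4  -3.8  -0.  -59.8 -34.2]
[[ 0.157 -0.988  0.   ]
 [-0.988 -0.157  0.   ]
 [-0.    -0.    -1.   ]] [0.5579 0.3054 0.1479] [-74.3 -33.2  72.9]
```

```bash

python3 -m creep '[[-1,-37,-16,0,0,0,0],[-1,-74,-33,0,0,0,0],[-1,-74,-33,0,0,0,0],[-1,-74,-33,30,0,0,0],[-1,-74,-33,55,0,0,0],[-1,-74,-33,70,0,0,0],[-1,-74,-33,73,0,0,0],[-1,-74,-33,73,0,0,0]]'
python3 -c "
from h import *
s,t=tip();E=np.array(s['ee_rot']);print(np.round(t,4),np.round(E.T@(np.array([.579,.384,.052])-t)*1e3,1),s['wrist_force'])
s,p,d=cap('side');save(p,'s5.png')"
```

```text
time_s: 14.27
tcp_pos: [0.5791, 0.3837, 0.2557]
ee_rot: [[0.152, -0.988, -0.002], [-0.988, -0.152, -0.002], [0.002, 0.002, -1.0]]
wrist_force: [-0.6, -0.2, -0.1]
gripper_width: 0.002
gripper_force: 0.0
[0.5788 0.3833 0.0735] [-0.7 -0.4 21.5] [-0.62141062 -0.21545981 -0.07185484]
```

View pics/s5.png

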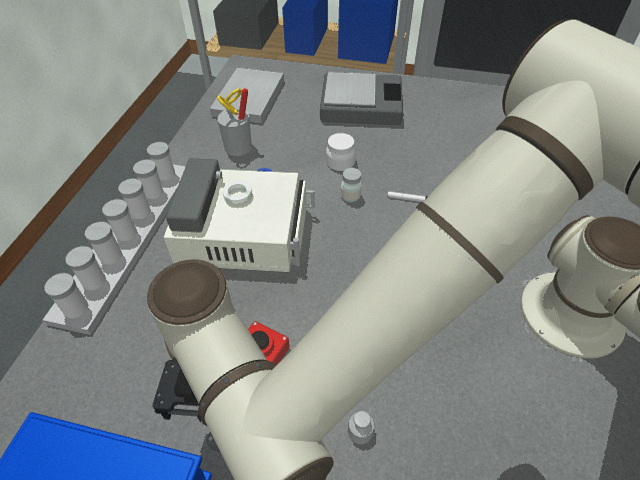

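The door is shut (300,225). The gripper is over the grey box (hidden at about (215,440)), the red box is clear of it, and the bystanders stand. Now I press.

```bash

python3 -m creep '[[-1,0,0,5,0,0,0],[-1,0,0,10,0,0,0],[-1,0,0,14,0,0,0],[-1,0,0,17,0,0,0],[-1,0,0,18,0,0,0],[-1,0,0,18,0,0,0]]'
python3 -m creep '[[-1,0,0,1,0,0,0],[-1,0,0,2,0,0,0],[-1,0,0,3,0,0,0],[-1,0,0,4,0,0,0],[-1,0,0,4,0,0,0]]'
python3 -c "
from h import *
s,t=tip();print(t)"
```

```text
time_s: 14.82
tcp_pos: [0.5792, 0.3848, 0.2396]
ee_rot: [[0.153, -0.988, 0.001], [-0.988, -0.153, 0.001], [-0.0, -0.001, -1.0]]
wrist_force: [-0.2, -0.6, 4.6]
gripper_width: 0.004
gripper_force: 2.1
time_s: 15.23
tcp_pos: [0.579, 0.3848, 0.2385]
ee_rot: [[0.154, -0.988, 0.002], [-0.988, -0.154, 0.001], [-0.0, -0.002, -1.0]]
wrist_force: [-4.0, -1.4, 14.6]
gripper_width: 0.006
gripper_force: 7.6
[0.57945436 0.38495328 0.0562978 ]
```

```bash

python3 -m creep '[[-1,0,0,1,0,0,0],[-1,0,0,2,0,0,0],[-1,0,0,3,0,0,0],[-1,0,0,3,0,0,0]]'
python3 -c "
from h import *
s,t=tip();print(t)
W=np.load('side0.npy').reshape(-1,3)
q=W[(abs(W[:,0]-.579)<.01)&(abs(W[:,1]-.385)<.01)];print(np.nanpercentile(q[:,2],[10,50,90]))
q=W[(abs(W[:,0]-.579)<.038)&(abs(W[:,1]-.385)<.038)];print(np.histogram(q[:,2],bins=np.arange(.03,.07,.002)))"
```

```text
time_s: 15.57
tcp_pos: [0.579, 0.3849, 0.2383]
ee_rot: [[0.155, -0.988, 0.003], [-0.988, -0.155, 0.001], [-0.0, -0.003, -1.0]]
wrist_force: [-8.2, -3.7, 24.6]
gripper_width: 0.003
gripper_force: 12.5
[0.57954192 0.38497137 0.05610387]
[0.06071821 0.0622703  0.06387132]
(array([  5,  12,  19,  75, 465, 609, 150,  15,  13,  35, 127, 181,  51,
        14,  31, 135, 173,  31,   0,   0]), array([0.03 , 0.032, 0.034, 0.036, 0.038, 0.04 , 0.042, 0.044, 0.046,
       0.048, 0.05 , 0.052, 0.054, 0.056, 0.058, 0.06 , 0.062, 0.064,
       0.066, 0.068, 0.07 ]))
```

Hard stop at 25 N, about 6 mm below the measured button top, so the button is fully down. Now lift off and check.

```bash

python3 -m creep '[[-1,0,0,-15,0,0,0],[-1,0,0,-40,0,0,0],[-1,0,0,-75,0,0,0],[-1,0,0,-95,0,0,0],[-1,30,20,-95,0,0,0],[-1,60,40,-95,0,0,0],[-1,90,60,-95,0,0,0],[-1,120,60,-95,0,0,0]]'
python3 -m creep '[[-1,30,0,0,0,0,0],[-1,50,0,0,0,0,0],[-1,50,0,0,0,0,0],[-1,50,0,0,0,0,0]]'
python3 - <<'E'
from h import *
s,p,d=cap("side");save(p,"s6.png");W=pts("side",d).reshape(-1,3)
q=W[(abs(W[:,0]-.579)<.01)&(abs(W[:,1]-.385)<.01)];print("button z",np.nanpercentile(q[:,2],[10,50,90]))
A=np.load("top0.npy");s,p,d=cap("top");B=pts("top",d)
for t in "tub jar tape weight marker".split():
    for q in vision.cut_out("top",t)[:2]:
        print(t,round(q["conf"],2),np.round(q["uv"]),np.round(np.nanmedian(B[q["region"]],0),3))
x=(B.reshape(-1,3)-O)@R*1e3
q=x[(x[:,0]>-30)&(x[:,0]<-12)&(abs(x[:,1])<85)&(x[:,2]>88)&(x[:,2]<98)]
print("door slope rad",np.polyfit(q[:,1],q[:,0],1),len(q)); print(r.sense()["wrist_force"],r.sense()["time_s"])
E
```

```text
time_s: 16.23
tcp_pos: [0.5348, 0.255, 0.3261]
ee_rot: [[0.154, -0.988, -0.004], [-0.988, -0.154, -0.001], [0.0, 0.004, -1.0]]
wrist_force: [-0.2, -0.3, 0.8]
gripper_width: 0.004
gripper_force: 0.0
time_s: 16.57
tcp_pos: [0.5456, 0.2065, 0.3264]
ee_rot: [[0.151, -0.989, -0.001], [-0.989, -0.151, -0.0], [-0.0, 0.001, -1.0]]
wrist_force: [-0.1, 0.6, 0.4]
gripper_width: 0.01
gripper_force: 0.0
button z [0.06052717 0.06242021 0.06417747]
tub 0.59 [493. 223.] [ 0.555 -0.354  0.068]
jar 0.85 [440. 245.] [ 0.504 -0.233  0.073]
tape 0.65 [437. 247.] [ 0.504 -0.231  0.073]
tape 0.6 [370. 145.] [ 0.732 -0.078  0.119]
weight 0.89 [190. 308.] [0.38  0.325 0.039]
marker 0.73 [448. 309.] [ 0.363 -0.258  0.013]
marker 0.39 [439. 246.] [ 0.504 -0.232  0.073]
door slope rad [ 1.52203855e-04 -1.54188015e+01] 220
[-0.61869422 -0.14084708 -0.69599208] 16.9167
```

View pics/s6.png

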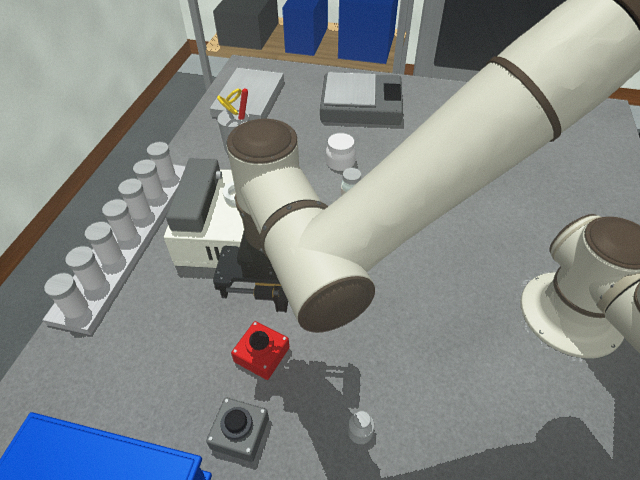

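The button on the grey box (236,421) is back up. The door is shut and parallel to the front, the bystanders are unmoved, and the arm is free in the air.

```bash
python3 -c "
from station import r
print(r.finish_job())"
```

```text
the job is handed in; nothing more can be done
None
```

The job is handed in, with no verdict shown: the tray was pushed home, the door shut, and the grey box's start button pressed to its stop and seen back up; the bystanders had not moved, and the biscuits could not be seen behind the shut door.

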